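# Turn the strip-down row round for reassembly

## Task

The four parts of a stripped feed unit stand on the stands of the aluminium rail in the order they came off, left to right. For reassembly, move them to the empty white rack in reverse order, so that the part now at the left end of the rail goes to the right end of the rack, the next one goes second from the right, and so on. Set each part down the same way up as it stands now, centred on its own seat, and leave the small jar at the left and the cutters at the right of the work where they are.

Things in the scene. Friction and masses are not known exactly. Their poses are not given: they have to be found in the camera images.
- gear_mid (a point): loose part: printed orange spur gear, 41 mm across the teeth, lying flat; toothed rim 10 mm high, a narrow hub on top reaches 14 mm. Point: on its axis, 5 mm above its underside; z axis up along the part's axis.
- clamp_knob_mid (a point): loose part: small black clamp knob, standing: round body 35 mm across at its widest, 33 mm tall in all with a waist and a narrower button on top. Point: on its axis, 16.5 mm above its underside; z axis up along the part's axis.
- cap_mid (a point): loose part: flat black ribbed cap, 42 mm across, 14 mm high. Point: on its axis, 7 mm above its underside; z axis up along the part's axis.
- bush_mid (a point): loose part: bare-aluminium flanged bush, standing on its flange: flange 40 mm across and 8 mm high, sleeve above it 28 mm across, 34 mm tall in all. Point: on its axis, 17 mm above its underside; z axis up along the part's axis.
- stand_gear: the stand that the gear is on at the start: one of four identical fixed grey round stands on the rail, 60 mm across, flat top 24 mm above the worktop. Origin: centre of the stand's underside, 14 mm below its top. It never moves.
- stand_clamp_knob: the stand that the clamp knob is on at the start: one of four identical fixed grey round stands on the rail, 60 mm across, flat top 24 mm above the worktop. Origin: centre of the stand's underside, 14 mm below its top. It never moves.
- stand_cap: the stand that the cap is on at the start: one of four identical fixed grey round stands on the rail, 60 mm across, flat top 24 mm above the worktop. Origin: centre of the stand's underside, 14 mm below its top. It never moves.
- stand_bush: the stand that the flanged bush is on at the start: one of four identical fixed grey round stands on the rail, 60 mm across, flat top 24 mm above the worktop. Origin: centre of the stand's underside, 14 mm below its top. It never moves.
- rail: aluminium rail, 50 x 310 x 10 mm, fixed to the worktop, that carries the four stands in a row, 72 mm apart. Origin: centre of its underside, on the worktop; x points away from the robot across the rail, y along the row towards the robot's left. Stands at y = +108, +36, -36, -108 mm, x = 0.
- rack: white rack, 68 x 312 mm plate 10 mm thick, fixed to the worktop, empty at the start, with four raised round seats in a row, each 60 mm across with a grey disc in the middle, flat top 24 mm above the worktop. Origin: centre of its underside, on the worktop; x points away from the robot across the rack, y along the row towards the robot's left. Seat centres at y = +108, +36, -36, -108 mm, x = 0.
- jar: small lidded jar, 45 mm across and 43 mm tall, with a black lid, standing at the left of the work; a bystander. Origin: centre of its underside
- cutters: small flush cutters with red and black handles, 96 x 61 x 12 mm, lying at the right of the work; a bystander (a like pair at the back left belongs to the room). Origin: centre of the underside. Well behind it headsets hang from the wall (x over 0.6 m, y below -0.17 m, from 0.28 m above the worktop up): do not swing the arm through them.

How it is judged:
By the outcome, as a careful person would: the job done as asked, in the order asked, and still so for the second after the job is handed in, with the robot touching nothing.
It also fails if it takes over 93 s, if anything falls off the work surface, if the arm or the gripper's body presses on something with over 40 N, if the wrist force passes 120 N, or if a joint passes its speed limit or range.

## Robot

A 6-joint arm with a two-finger parallel gripper is mounted at the origin on a cart in front of the work surface, level with it; the furniture and walls round the work are solid. World frame = base frame: x ahead of the robot, y to its left, z up, the work surface at z = 0. Lengths are in m, angles in rad, forces in N, time in s.
With the tool pointing down it reaches from about 0.25 to 0.775 m from the base axis. Payload 8.9 kg.
Tool frame: the origin (TCP) lies at the very end of the fingers, on their centre line; the grasp point (between the pads) lies 19 mm behind it; y points along the fingers, x is the direction in which the jaws open and shut, and the axes are right-handed (so a half turn about y gives the same grasp; the last joint's range is limited). The gripper opens to 85 mm and grips with 20 to 120 N. Pads are 22 mm wide; open, the fingers measure 114 mm over their backs; the gripper's body (76 mm by 85 mm) begins 54 mm behind the grasp point. The pads swing forward as they close: fully open they stand 13 mm farther back than shut.
Start: joints at [1.117, 0.291, -0.153, 1.127, 0, 1.431], TCP at [0.163, 0.499, 0.231] pointing down, gripper open.
Joint ranges: [-2.52, 2.52], [-0.91, 1.74], [-1.3, 1.37], [-1.96, 2.02], [-1.52, 1.47], [-3.14, 3.14]. Speed limits (rad/s): [2.22, 2.22, 2.79, 3.14, 3.14, 3.14].

## Interface

Orientations are given as a unit quaternion [x, y, z, w].
In Python, from rig import robot gives the robot as it stands.
- The arm moves only by the shell command python3 -m creep 'ROWS' [FORCE]. ROWS is JSON, a list of rows, each a list of 7 numbers: the shift along the tool's x, y, z in m, then the turn, a rotation vector about the tool's x, y, z in rad, then the finger opening in m, from 0 to 0.0854. In form: [[x, y, z, ax, ay, az, fingers], ...]. A call has exactly 10 rows; each row shifts and turns the commanded pose from where the row before left it, along the tool's axes as they then stand; what a row does not reach is not made up. A row lasts 1/12 s, in which the tool goes at most 41.7 mm and 7.16 degrees, less where a joint would pass 70% of its speed; a pose out of reach is approached as far as the arm can. A call with a gripper value outside its range is refused whole. The fingers move at their own pace and stop on an object; FORCE is the grip in N (left out, the last holds). Time passes only in rows, so rows that do not move let the fingers close, or fill a call up. It gives the time, the measured TCP pose, the force and the opening at its end, in the units of the state.
- robot.get_state(): the state, without advancing time (a new reading comes with each control period).
- robot.read_camera(name): name is "side" or "top"; returns a dict with "color" (384x512x3 uint8, red, green, blue), "intrinsics" (3x3 intrinsics, pixels), "position" and "attitude" of the camera in the world. Camera axes: x right, y down, z forward; pixel columns grow to the right and rows downward; lengths in m; the calibration is good to about 2 mm. A picture is of the moment at which its call begins. There is no depth.
- robot.sign_off(): hands the job in, once; it reports no verdict.
The state is a dict: "t": time; "qpos": joint angles; "joint_vel": joint speeds; "tau": joint torques, N m; "eef_pos": TCP position; "orientation": TCP orientation; "contact_force": force on the tool from outside, world axes, zero at the start; "ft_torque": the same for the moment, N m; "gripper_width": finger opening in m.
Only numpy, scipy, OpenCV 4.12 (cv2) and the standard library are available. Lean on these libraries where they do the work, as an engineer would, in place of code of your own. Each camera call takes 0.05 s, during which the arm holds its last target.

## Working session

There is one attempt and no reset: what is moved stays moved. The work goes in short steps, Python scripts to look and compute and a shell command to move; the robot and the scene stay as the last step left them, time stands still between calls to the robot, and variables do not carry over. Pictures are saved under pics/ and viewed, and the job is handed in when it is done.

```bash
ls; mkdir -p pics; python3 - <<'E'
from rig import robot
import cv2
print(robot.get_state())
for n in("side","top"):
    r=robot.read_camera(n); cv2.imwrite(f"pics/{n}0.png",cv2.cvtColor(r["color"],cv2.COLOR_RGB2BGR)); print(n,r["intrinsics"],r["position"],r["attitude"])
E
```

```text
pics
{'t': 0.0, 'qpos': array([ 1.11671232e+00,  2.91267295e-01, -1.54107779e-01,  1.12667187e+00,
       -3.30924210e-05,  1.43148737e+00]), 'joint_vel': array([-0.00027787, -0.00093838,  0.00043317,  0.00151998, -0.00063929,
        0.00020512]), 'tau': array([ 7.10799522e-04, -5.37139928e+01,  3.31373119e+01,  1.57072413e-02,
       -1.56684046e-04,  2.52752443e-05]), 'eef_pos': array([0.16236773, 0.49882254, 0.23074596]), 'orientation': array([ 0.57240714,  0.4150658 , -0.41583562, -0.57197131]), 'contact_force': array([ 0.1822382 ,  0.98772728, -0.43878328]), 'ft_torque': array([-0.01479142, -0.0141436 , -0.00727362]), 'gripper_width': 0.08526154480039787}
side [[479.19211715   0.         255.90483766]
 [  0.         479.19211715 194.50428863]
 [  0.           0.           1.        ]] [0.56976397 1.15705601 0.90004556] [ 0.01190257  0.89171622 -0.45206739 -0.01831913]
top [[388.93697908   0.         255.28592349]
 [  0.         388.93697908 193.30889799]
 [  0.           0.           1.        ]] [0.3983779  0.00284569 1.32590743] [ 0.71539736 -0.69785072  0.02132339 -0.02750077]
```

View pics/side0.png

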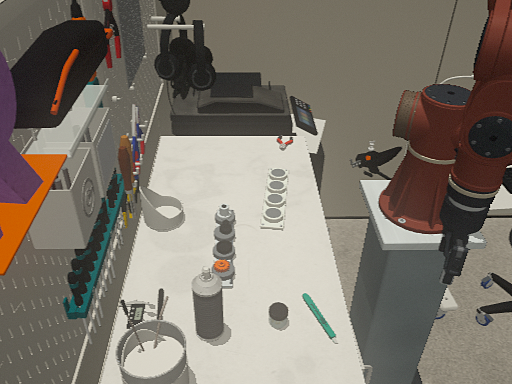

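View pics/top0.png

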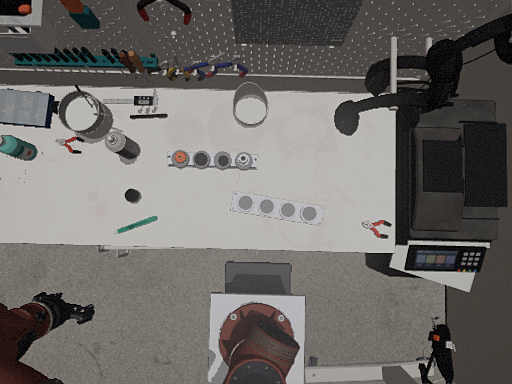

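```bash
cat > h.py <<'E'
import numpy as np,cv2
from rig import robot
from scipy.spatial.transform import Rotation as R
def cast(r,u,v,z):
    K=np.array(r["intrinsics"]);d=R.from_quat(r["attitude"]).apply(np.linalg.inv(K)@[u,v,1]);p=np.array(r["position"])
    return p+d*(z-p[2])/d[2]
def proj(r,P):
    q=R.from_quat(r["attitude"]).inv().apply(np.array(P)-r["position"]);q=np.array(r["intrinsics"])@q.T if q.ndim==1 else (np.array(r["intrinsics"])@q.T).T
    return q[...,:2]/q[...,2:]
def save(r,name,box=None,s=1):
    c=cv2.cvtColor(r["color"],cv2.COLOR_RGB2BGR)
    if box: c=c[box[1]:box[3],box[0]:box[2]]
    cv2.imwrite("pics/"+name,cv2.resize(c,None,fx=s,fy=s,interpolation=cv2.INTER_CUBIC))
E
python3 - <<'E'
from h import *
s=robot.get_state();print(R.from_quat(s["orientation"]).as_matrix().round(3))
for n in("side","top"):
    r=robot.read_camera(n);print(n,proj(r,[0.4,0,0]),proj(r,[0.6,0.2,0]))
    save(r,n+"1.png",(128,96,384,288) if n=="top" else (128,96,384,288),3)
E
```

```text
[[ 0.31  -0.    -0.951]
 [ 0.951 -0.001  0.31 ]
 [-0.001 -1.     0.   ]]
side [290.47962209 208.00143474] [224.20494511 253.6266775 ]
top [259.20384597 219.79633334] [202.52032364 160.10215531]
```

```bash
python3 - <<'E'
from h import *
r=robot.read_camera("top");save(r,"top2.png",(150,130,350,250),4)
r=robot.read_camera("side");save(r,"side2.png",(170,160,310,300),4)
E
```

```text
(no output)
```

View pics/top2.png

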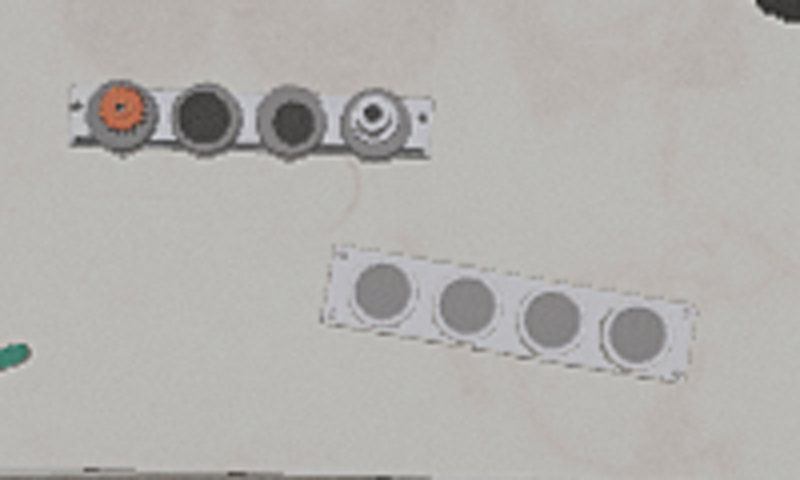

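View pics/side2.png

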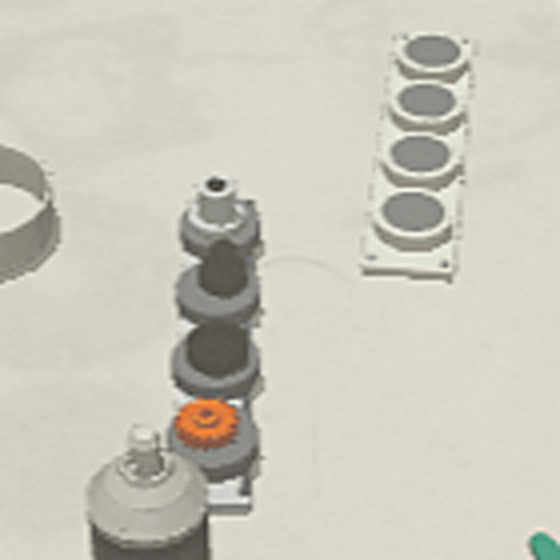

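```bash
cat > m.py <<'E'
from h import *
def blobs(r,mask,box,amin=20):
    m=np.zeros(mask.shape,np.uint8);m[box[1]:box[3],box[0]:box[2]]=mask[box[1]:box[3],box[0]:box[2]]
    n,l,s,c=cv2.connectedComponentsWithStats(m)
    return [(c[i].round(2),s[i].tolist()) for i in range(1,n) if s[i][4]>=amin]
E
python3 - <<'E'
from m import *
t=robot.read_camera("top");s=robot.read_camera("side")
for r,n,bp,br,hz in((t,"top",(160,140,265,175),(225,185,330,230),0.034),(s,"side",(205,195,240,285),(258,165,292,235),0.034)):
    c=r["color"].astype(int);hsv=cv2.cvtColor(r["color"],cv2.COLOR_RGB2HSV)
    org=(hsv[...,0]<20)&(hsv[...,1]>120)&(hsv[...,2]>100)
    dark=(c.max(2)<85)
    print(n,"orange")
    for b,st in blobs(r,org,bp): print(b,st,cast(r,*b,.034).round(4))
    print("dark")
    for b,st in blobs(r,dark,bp,12): print(b,st,cast(r,*b,.038).round(4))
    grey=(c.max(2)<170)&(c.max(2)>100)&(c.max(2)-c.min(2)<25)
    print("discs")
    for b,st in blobs(r,grey,br,40): print(b,st,cast(r,*b,.024).round(4))
    print("white-ish"); print(c[bp[1]:bp[3],bp[0]:bp[2]].max(2)[::3,::3] if 0 else "")
    print(n,"TCP proj",proj(r,robot.get_state()["eef_pos"]))
E
```

```text
top orange
[180.12 156.75] [175, 152, 11, 10, 80] [0.6044 0.2706 0.034 ]
dark
[200.43 158.77] [195, 153, 12, 13, 123] [0.5985 0.2015 0.038 ]
[222.82 160.34] [218, 156, 10, 10, 80] [0.595  0.1264 0.038 ]
discs
[245.24 202.36] [239, 196, 14, 14, 162] [0.4571 0.0482 0.024 ]
[266.41 205.95] [260, 199, 14, 15, 164] [ 0.4468 -0.0229  0.024 ]
[287.13 210.13] [279, 203, 16, 17, 179] [ 0.4345 -0.0925  0.024 ]
[308.98 213.27] [302, 207, 15, 14, 165] [ 0.4259 -0.1656  0.024 ]
white-ish

top TCP proj [ 77.67580929 300.83387838]
side orange
[221.09 265.15] [214, 259, 16, 13, 134] [0.6061 0.2785 0.034 ]
dark
[218.92 249.92] [217, 246, 6, 8, 12] [0.6128 0.2261 0.038 ]
discs
[277.7  172.21] [271, 169, 14, 8, 87] [ 0.4284 -0.1625  0.024 ]
[278.22 177.98] [269, 175, 18, 6, 45] [ 0.4292 -0.1286  0.024 ]
[276.33 184.58] [270, 181, 14, 8, 93] [ 0.4381 -0.0912  0.024 ]
[277.17 190.65] [267, 187, 20, 7, 54] [ 0.4379 -0.0581  0.024 ]
[274.65 197.92] [268, 194, 15, 9, 106] [ 0.4484 -0.02    0.024 ]
[275.73 204.34] [265, 201, 21, 7, 56] [0.4474 0.0125 0.024 ]
[272.88 212.46] [266, 208, 15, 10, 119] [0.4586 0.0518 0.024 ]
[273.13 219.65] [263, 216, 20, 7, 62] [0.4601 0.0852 0.024 ]
[271.75 228.07] [261, 227, 22, 4, 44] [0.4666 0.1227 0.024 ]
white-ish

side TCP proj [442.60788374 270.13271122]
```

```bash
python3 - <<'E'
from m import *
t=robot.read_camera("top");save(t,"top3.png",(165,145,265,175),8)
s=robot.read_camera("side");save(s,"side3.png",(200,195,250,290),6)
for u,v in((180.5,159.5),(201.5,160),(222.5,160.5),(244,161)):print(cast(t,u,v,.024).round(4))
E
```

```text
[0.5966 0.271  0.024 ]
[0.5966 0.1999 0.024 ]
[0.5966 0.1288 0.024 ]
[0.5966 0.0562 0.024 ]
```

View pics/top3.png

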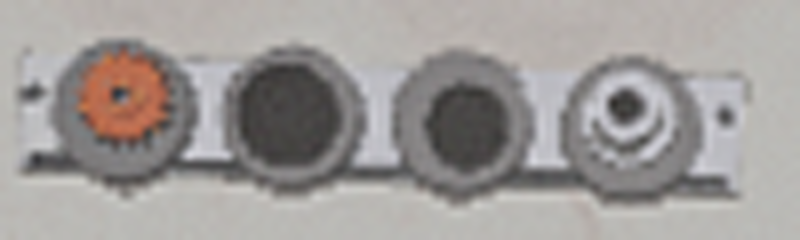

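View pics/side3.png

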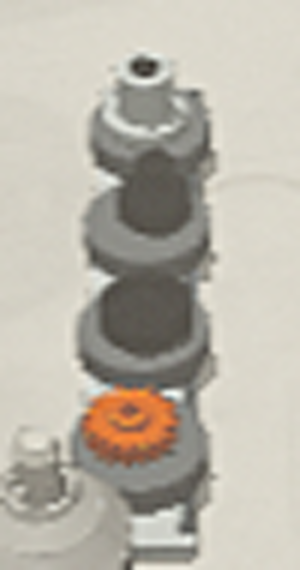

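```bash
python3 - <<'E'
from m import *
t=robot.read_camera("top");s=robot.read_camera("side")
for n,r,u,v,z in(("bush hole",t,242.8,157.7,.058),("bush flange",t,242.9,159.2,.032),("bush hole",s,223.75,205.6,.058),("gear hole",t,179.6,156.3,.038),("gear hole",s,220.9,262.75,.038),("cap",t,200.7,158.8,.038),("cap top s",s,200+148/6-.4,195+314/6-.4,.038),("knob",t,222.8,160.3,.045),("knob top s",s,200+155/6-.4,195+158/6-.4,.057),("jar",t,132.3,195.5,.043)):
    print(n,cast(r,u,v,z).round(4))
E
```

```text
bush hole [0.6023 0.059  0.058 ]
bush flange [0.6014 0.0597 0.032 ]
bush hole [0.6025 0.0615 0.058 ]
gear hole [0.6052 0.2716 0.038 ]
gear hole [0.6066 0.2739 0.038 ]
cap [0.5985 0.2006 0.038 ]
cap top s [0.599  0.2148 0.038 ]
knob [0.5941 0.1258 0.045 ]
knob top s [0.5967 0.1297 0.057 ]
jar [0.4697 0.4224 0.043 ]
```

```bash
python3 -m creep '[[0,0,0,0,0.12,0,0.085],[0,0,0,0,0.12,0,0.085],[0,0,0,0,0.12,0,0.085],[0,0,0,0,0.12,0,0.085],[0,0,0,0,0.12,0,0.085],[0,0,0,0,0.12,0,0.085],[0,0,0,0,0.12,0,0.085],[0,0,0,0,0.12,0,0.085],[0,0,0,0,0.12,0,0.085],[0,0,0,0,0.12,0,0.085]]' 30
cat > st.py <<'E'
from h import *
import sys
s=robot.get_state();M=R.from_quat(s["orientation"]).as_matrix()
print("t",round(s["t"],2),"p",s["eef_pos"].round(4),"F",s["contact_force"].round(1),"w",round(s["gripper_width"],4),"q",s["qpos"].round(2))
print("x",M[:,0].round(3),"y",M[:,1].round(3),"z",M[:,2].round(3))
if len(sys.argv)>3: print("tool shift",(M.T@(np.array(list(map(float,sys.argv[1:4])))-s["eef_pos"])).round(4))
E
python3 st.py .606 .2725 .15
python3 - <<'E'
from m import *
t=robot.read_camera("top");print(cast(t,127,150,0.02),cast(t,113,138,.2))
E
```

```text
t: 1.43
eef_pos: [0.1626, 0.4992, 0.2313]
orientation: [-0.707, -0.018, 0.018, 0.707]
contact_force: [-0.1, -0.2, -0.1]
gripper_width: 0.0845
t 1.43 p [0.1626 0.4992 0.2313] F [-0.1 -0.2 -0.1] w 0.0845 q [ 1.12  0.29 -0.15  1.13  0.    2.64]
x [0.999 0.05  0.   ] y [ 0.  0. -1.] z [-0.05   0.999  0.   ]
tool shift [ 0.4315  0.0813 -0.2486]
[0.62544455 0.45526755 0.02      ] [0.62877081 0.43586467 0.2       ]
```

```bash
python3 -m creep '[[0.02,0,-0.025,0,0.005,0,0.07],[0.03,0,-0.025,0,0.005,0,0.07],[0.03,0,-0.025,0,0.005,0,0.07],[0.03,0,-0.025,0,0.005,0,0.07],[0.03,0,-0.025,0,0.005,0,0.07],[0.03,0,-0.025,0,0.005,0,0.07],[0.03,0,-0.025,0,0.005,0,0.07],[0.03,0,-0.025,0,0.005,0,0.07],[0.03,0,-0.025,0,0.005,0,0.07],[0.02,0,-0.02,0,0.005,0,0.07]]' 30 >/dev/null
python3 st.py .606 .2725 .1
```

```text
t 2.32 p [0.4532 0.2617 0.2314] F [-0.1  0.2 -0.4] w 0.0701 q [ 0.38  0.29 -0.16  1.12 -0.    1.95]
x [1.    0.008 0.001] y [ 0.001 -0.    -1.   ] z [-0.008  1.    -0.   ]
tool shift [0.1528 0.1315 0.0096]
```

```bash
python3 -m creep '[[0.02,0.01,0.002,0,0.002,0,0.07],[0.02,0.015,0.002,0,0.002,0,0.07],[0.02,0.015,0.002,0,0.002,0,0.07],[0.02,0.015,0.002,0,0.002,0,0.07],[0.02,0.015,0.0015,0,0,0,0.07],[0.02,0.015,0,0,0,0,0.07],[0.02,0.015,0,0,0,0,0.07],[0.0125,0.015,0,0,0,0,0.07],[0,0.015,0,0,0,0,0.07],[0,0,0,0,0,0,0.07]]' 30 >/dev/null
python3 st.py .606 .2725 .03
python3 - <<'E'
from m import *
save(robot.read_camera("side"),"s4.png",(170,190,310,300),5);save(robot.read_camera("top"),"t4.png",(130,110,290,230),5)
E
```

```text
t 3.15 p [0.6019 0.2725 0.0977] F [-1.8  0.4 -1.8] w 0.0701 q [ 0.31  0.64  0.05  0.99 -0.    1.89]
x [ 1.     0.    -0.005] y [-0.005 -0.002 -1.   ] z [-0.     1.    -0.002]
tool shift [0.0045 0.0677 0.0001]
```

View pics/s4.png

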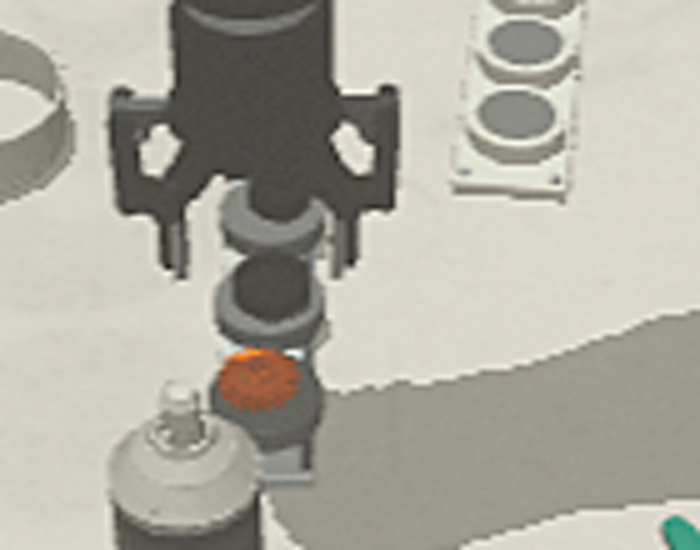

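View pics/t4.png

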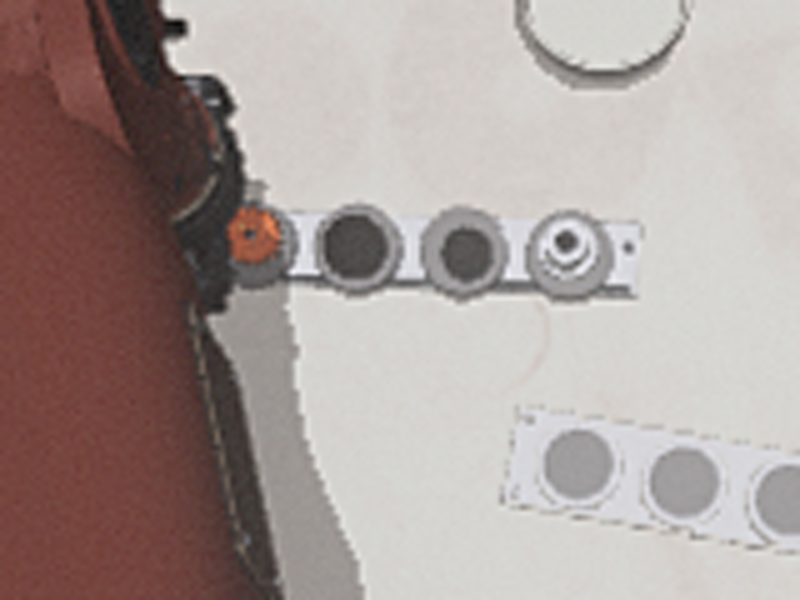

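```bash
python3 - <<'E'
from m import *
s=robot.read_camera("side")
p=robot.get_state()["eef_pos"];print(p)
for dz in(0,.005,.01,.015):print(proj(s,p+[0,0,dz]), [proj(s,p+[x,0,dz]) for x in(-.04,.04)])
E
python3 -m creep '[[0.002,0.012,0,0,0,0,0.06],[0.002,0.012,0,0,0,0,0.06],[0,0.012,0,0,0,0,0.06],[0,0.01,0,0,0,0,0.06],[0,0.008,0,0,0,0,0.06],[0,0.004,0,0,0,0,0.06],[0,0.002,0,0,0,0,0.06],[0,0,0,0,0,0,0.06],[0,0,0,0,0,0,0.06],[0,0,0,0,0,0,0.06]]' 30 >/dev/null
python3 st.py .606 .2725 .03
python3 - <<'E'
from m import *
save(robot.read_camera("side"),"s5.png",(170,190,310,300),5);
E
```

```text
[0.60302593 0.27347468 0.10196869]
[221.80407528 243.86877735] [array([238.03276382, 243.72078427]), array([205.52760613, 244.01720615])]
[221.7631863  242.35302278] [array([238.03252491, 242.20688991]), array([205.44582726, 242.49958698])]
[221.72209198 240.82965581] [array([238.0322848 , 240.68540371]), array([205.36363706, 240.97433475])]
[221.68079075 239.29861893] [array([238.03204349, 239.1562684 ]), array([205.28103244, 239.44139174])]
t 4.13 p [0.6076 0.2735 0.0419] F [-1.3  0.2  0.2] w 0.0597 q [0.31 0.7  0.   0.87 0.   1.89]
x [ 1.    -0.002  0.001] y [ 0.001  0.    -1.   ] z [0.002 1.    0.   ]
tool shift [-0.0016  0.0119 -0.001 ]
```

View pics/s5.png

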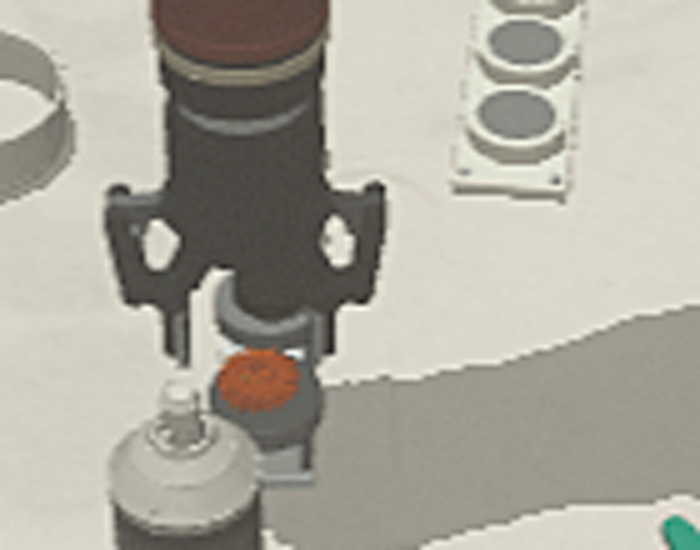

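```bash
python3 - <<'E'
from m import *
s=robot.read_camera("side");save(s,"s6.png",(195,235,245,285),12)
p=robot.get_state()["eef_pos"];print(p)
for dz in(-.01,-.005,0,.005):print(dz,[((proj(s,p+[x,0,dz])-[195,235]+.5)*12).round(0) for x in(-.03,.03)])
E
```

```text
[0.60756865 0.27345457 0.04189614]
-0.01 [array([454., 357.]), array([171., 360.])]
-0.005 [array([454., 340.]), array([171., 343.])]
0 [array([454., 323.]), array([170., 326.])]
0.005 [array([454., 306.]), array([169., 309.])]
```

View pics/s6.png

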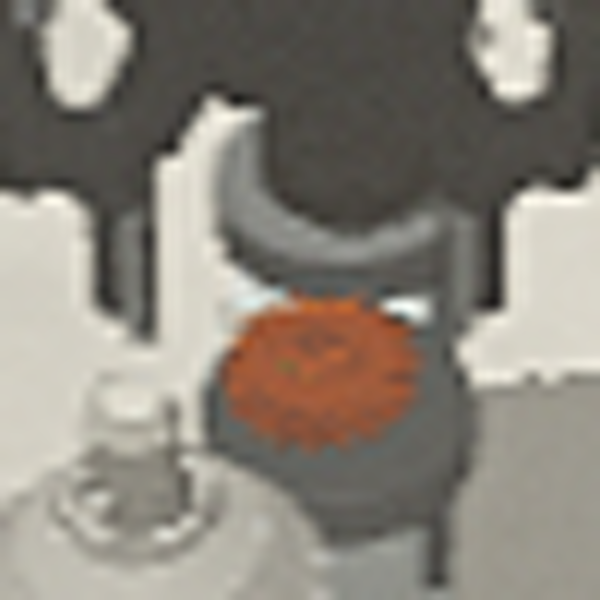

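```bash
python3 -m creep '[[-0.0015,0.005,-0.001,0,0,0,0.06],[0,0.005,0,0,0,0,0.06],[0,0.004,0,0,0,0,0.06],[0,0.0025,0,0,0,0,0.06],[0,0,0,0,0,0,0.06],[0,0,0,0,0,0,0.03],[0,0,0,0,0,0,0.03],[0,0,0,0,0,0,0.03],[0,0,0,0,0,0,0.03],[0,0,0,0,0,0,0.03]]' 30 >/dev/null
python3 st.py .606 .2725 .03
python3 - <<'E'
from m import *
save(robot.read_camera("side"),"s7.png",(185,220,255,290),8);
E
```

```text
t 5.07 p [0.6058 0.2724 0.0251] F [-0.9  0.4  2. ] w 0.0385 q [ 0.31  0.71 -0.02  0.83  0.    1.89]
x [ 1.    -0.002  0.   ] y [ 0.  0. -1.] z [0.002 1.    0.   ]
tool shift [ 0.0002 -0.0049  0.0001]
```

View pics/s7.png

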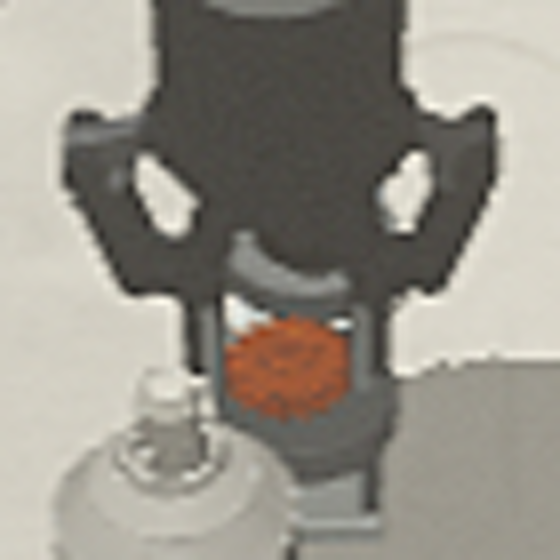

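```bash
python3 -m creep '[[0,0,0,0,0,0,0.03],[0,-0.003,0,0,0,0,0.03],[0,-0.006,0,0,0,0,0.03],[0,-0.01,0,0,0,0,0.03],[0,-0.015,0,0,0,0,0.03],[0,-0.02,0,0,0,0,0.03],[0,-0.02,0,0,0,0,0.03],[0,-0.015,0,0,0,0,0.03],[0,-0.005,0,0,0,0,0.03],[0,0,0,0,0,0,0.03]]' 30 >/dev/null
python3 st.py .427 -.164 .12
python3 - <<'E'
from m import *
save(robot.read_camera("side"),"s8.png",(185,200,255,270),8);
E
```

```text
t 5.95 p [0.6068 0.2727 0.1209] F [-0.   0.2 -0.4] w 0.0384 q [ 0.31  0.63  0.09  1.03 -0.    1.89]
x [ 1.    -0.002  0.003] y [ 0.003  0.001 -1.   ] z [0.002 1.    0.001]
tool shift [-1.789e-01 -1.000e-04 -4.371e-01]
```

View pics/s8.png

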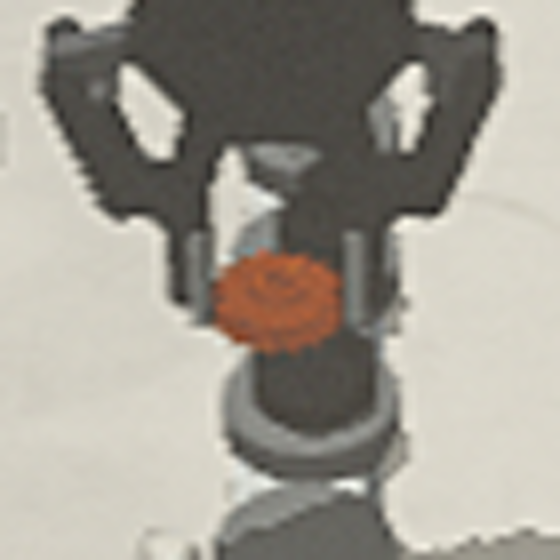

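```bash
python3 -m creep '[[-0.006,0,-0.015,0,0,0,0.03],[-0.012,0,-0.028,0,0,0,0.03],[-0.015,0,-0.036,0,0,0,0.03],[-0.015,0,-0.036,0,0,0,0.03],[-0.015,0,-0.036,0,0,0,0.03],[-0.015,0,-0.036,0,0,0,0.03],[-0.015,0,-0.036,0,0,0,0.03],[-0.015,0,-0.036,0,0,0,0.03],[-0.015,0,-0.036,0,0,0,0.03],[-0.012,0,-0.03,0,0,0,0.03]]' 30 >/dev/null
python3 st.py .427 -.164 .12
```

```text
t 6.83 p [ 0.4678 -0.054   0.1178] F [ 0.8 -0.2  0.6] w 0.0389 q [-0.27  0.29 -0.48  0.8  -0.    1.3 ]
x [ 1.    -0.002 -0.002] y [-0.002  0.    -1.   ] z [0.002 1.    0.   ]
tool shift [-0.0405 -0.0021 -0.1101]
```

```bash
python3 -m creep '[[-0.01,0,-0.03,0,0,0,0.03],[-0.01,0,-0.03,0,0,0,0.03],[-0.01,0,-0.025,0,0,0,0.03],[-0.008,0.005,-0.015,0,0,0,0.03],[-0.002,0.012,-0.005,0,0,0,0.03],[0,0.015,0,0,0,0,0.03],[0,0.015,0,0,0,0,0.03],[0,0.012,0,0,0,0,0.03],[0,0,0,0,0,0,0.03],[0,0,0,0,0,0,0.03]]' 30 >/dev/null
python3 st.py .427 -.164 .027
python3 - <<'E'
from m import *
r=robot.read_camera("side");save(r,"s9.png",(230,135,320,205),8);
r=robot.read_camera("top");save(r,"t9.png",(220,170,340,250),6);
E
```

```text
t 7.67 p [ 0.4287 -0.1567  0.0589] F [ 0.4  0.7 -0.3] w 0.0391 q [-0.51  0.35 -0.59  0.64  0.    1.06]
x [ 1.    -0.002 -0.002] y [-0.002  0.001 -1.   ] z [0.002 1.    0.001]
tool shift [-0.0016  0.0319 -0.0073]
```

View pics/s9.png

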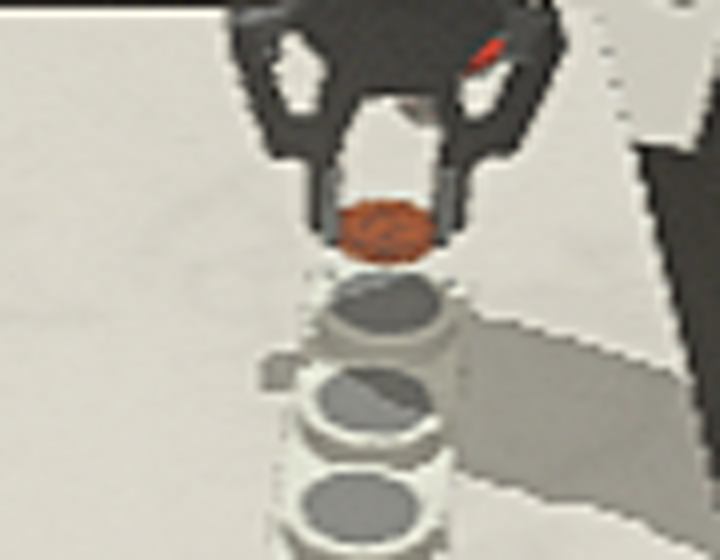

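View pics/t9.png

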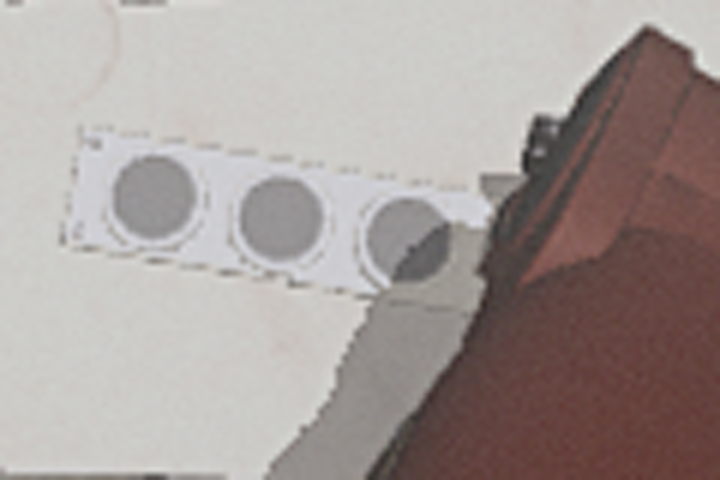

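```bash
python3 -m creep '[[-0.0015,0.004,-0.004,0,0,0,0.03],[0,0.006,-0.0032,0,0,0,0.03],[0,0.006,0,0,0,0,0.03],[0,0.006,0,0,0,0,0.03],[0,0.004,0,0,0,0,0.03],[0,0.003,0,0,0,0,0.03],[0,0.002,0,0,0,0,0.03],[0,0.001,0,0,0,0,0.03],[0,0,0,0,0,0,0.03],[0,0,0,0,0,0,0.03]]' 30 >/dev/null
python3 st.py .427 -.164 .0265
python3 - <<'E'
from m import *
r=robot.read_camera("side");save(r,"s10.png",(230,135,320,205),8);
E
```

```text
t 8.6 p [ 0.4284 -0.1645  0.0279] F [-0.3  0.5 -0.2] w 0.0385 q [-0.53  0.4  -0.61  0.56 -0.    1.05]
x [ 1.    -0.002  0.   ] y [ 0. -0. -1.] z [ 0.002  1.    -0.   ]
tool shift [-0.0014  0.0014  0.0005]
```

View pics/s10.png

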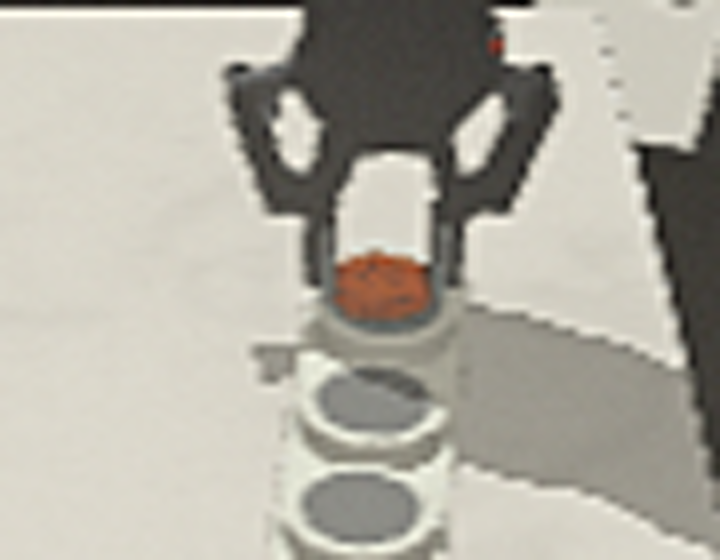

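```bash
python3 -m creep '[[-0.0015,0.0005,0,0,0,0,0.03],[0,0.001,0,0,0,0,0.03],[0,0.0007,0,0,0,0,0.03],[0,0,0,0,0,0,0.03],[0,0,0,0,0,0,0.06],[0,0,0,0,0,0,0.06],[0,0,0,0,0,0,0.06],[0,0,0,0,0,0,0.06],[0,-0.005,0,0,0,0,0.06],[0,-0.015,0,0,0,0,0.06]]' 30 >/dev/null
python3 st.py .427 -.164 .1
```

```text
t 9.48 p [ 0.4256 -0.1638  0.0448] F [-0.3  0.4  0.4] w 0.0601 q [-0.53  0.37 -0.6   0.6  -0.    1.04]
x [ 1.    -0.002 -0.003] y [-0.003  0.002 -1.   ] z [0.002 1.    0.002]
tool shift [ 0.0013 -0.0553 -0.0001]
```

```bash
python3 -m creep '[[0,-0.02,0,0,0,0,0.065],[0,-0.025,0,0,0,0,0.065],[0.008,-0.02,0.02,0,0,0,0.065],[0.015,-0.01,0.032,0,0,0,0.065],[0.017,0,0.036,0,0,0,0.065],[0.017,0,0.036,0,0,0,0.065],[0.017,0,0.036,0,0,0,0.065],[0.017,0,0.036,0,0,0,0.065],[0.017,0,0.036,0,0,0,0.065],[0.017,0,0.036,0,0,0,0.065]]' 30 >/dev/null
python3 st.py .599 .2025 .1
cat > chk.py <<'E'
from m import *
import sys
t=robot.read_camera("top");s=robot.read_camera("side")
save(t,sys.argv[1]+"t.png",(220,170,340,250),6);save(s,sys.argv[1]+"s.png",(230,150,310,240),6)
for r,n in((t,"top"),(s,"side")):
    hsv=cv2.cvtColor(r["color"],cv2.COLOR_RGB2HSV);c=r["color"].astype(int)
    b=(225,185,330,230) if n=="top" else (258,150,292,235)
    for nm,m,z in(("org",(hsv[...,0]<20)&(hsv[...,1]>120)&(hsv[...,2]>100),.034),("dark",c.max(2)<85,.038)):
        for q,st in blobs(r,m,b): print(n,nm,q,st,cast(r,*q,z).round(4))
E
python3 chk.py a
```

```text
t 10.32 p [0.5528 0.1053 0.1211] F [ 1.4 -1.   0. ] w 0.0653 q [ 0.06  0.44 -0.23  0.9  -0.    1.63]
x [ 1.    -0.002  0.   ] y [ 0. -0. -1.] z [ 0.002  1.    -0.   ]
tool shift [0.046  0.0211 0.0973]
top org [309.23 212.9 ] [305, 208, 10, 11, 60] [ 0.4269 -0.1651  0.034 ]
top dark [238.5  207.41] [237, 200, 4, 14, 22] [0.4392 0.0696 0.038 ]
top dark [239.22 221.78] [238, 215, 3, 15, 37] [0.3918 0.0659 0.038 ]
side org [277.57 170.87] [272, 167, 12, 9, 79] [ 0.4298 -0.1554  0.034 ]
side dark [261.93 174.78] [258, 162, 8, 24, 111] [ 0.4828 -0.1267  0.038 ]
```

View pics/at.png

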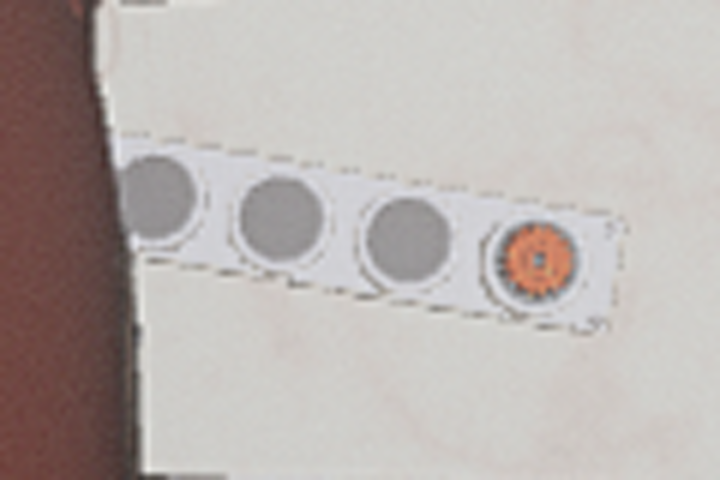

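View pics/as.png

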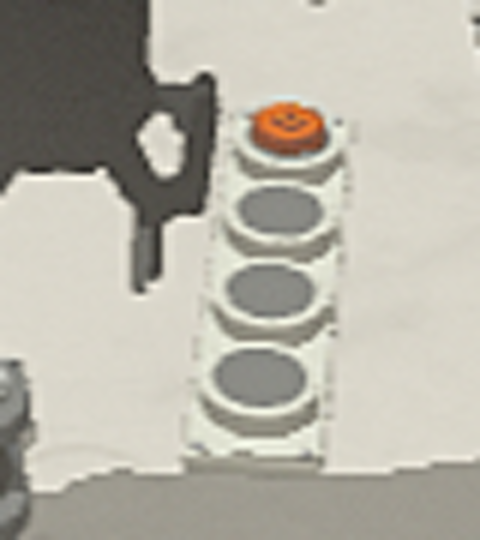

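```bash
python3 -m creep '[[0.012,0,0.024,0,0,0,0.06],[0.012,0,0.024,0,0,0,0.06],[0.01,0,0.022,0,0,0,0.06],[0.008,0.005,0.018,0,0,0,0.06],[0.004,0.015,0.009,0,0,0,0.06],[0,0.02,0,0,0,0,0.06],[0,0.018,0,0,0,0,0.06],[0,0.01,0,0,0,0,0.06],[0,0.004,0,0,0,0,0.06],[0,0,0,0,0,0,0.06]]' 30 >/dev/null
python3 st.py .599 .2025 .027
python3 - <<'E'
from m import *
save(robot.read_camera("side"),"s11.png",(185,205,255,275),8);
E
```

```text
t 11.25 p [0.5979 0.1997 0.0481] F [-0.3 -0.  -0.6] w 0.0599 q [ 0.21  0.64 -0.11  0.83 -0.    1.78]
x [ 1.    -0.002 -0.001] y [-0.001 -0.    -1.   ] z [ 0.002  1.    -0.   ]
tool shift [0.0011 0.0211 0.0029]
```

View pics/s11.png

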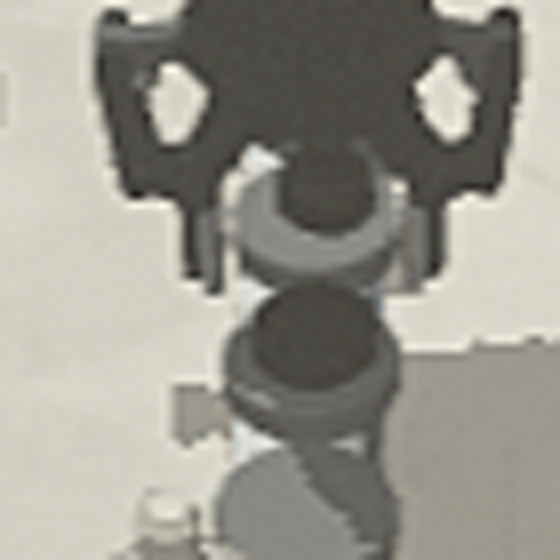

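```bash
python3 -m creep '[[0.001,0.006,0.003,0,0,0,0.06],[0,0.006,0,0,0,0,0.06],[0,0.006,0,0,0,0,0.06],[0,0.0035,0,0,0,0,0.06],[0,0,0,0,0,0,0.06],[0,0,0,0,0,0,0.03],[0,0,0,0,0,0,0.03],[0,0,0,0,0,0,0.03],[0,0,0,0,0,0,0.03],[0,0,0,0,0,0,0.03]]' 30 >/dev/null
python3 st.py .599 .2025 .12
python3 -m creep '[[0,0,0,0,0,0,0.03],[0,-0.003,0,0,0,0,0.03],[0,-0.006,0,0,0,0,0.03],[0,-0.01,0,0,0,0,0.03],[0,-0.015,0,0,0,0,0.03],[0,-0.02,0,0,0,0,0.03],[0,-0.02,0,0,0,0,0.03],[0,-0.015,0,0,0,0,0.03],[0,-0.005,0,0,0,0,0.03],[0,0,0,0,0,0,0.03]]' 30 >/dev/null
python3 st.py .437 -.0925 .12
python3 - <<'E'
from m import *
save(robot.read_camera("side"),"s12.png",(185,185,255,255),8);
E
```

```text
t 12.13 p [0.5997 0.2032 0.0275] F [-1.1 -0.4  4.3] w 0.0389 q [ 0.21  0.66 -0.12  0.79 -0.    1.78]
x [ 1.    -0.002  0.   ] y [ 0.  0. -1.] z [0.002 1.    0.   ]
tool shift [-0.0007 -0.0925 -0.0007]
t 12.97 p [0.6007 0.2034 0.1231] F [ 0.6  0.4 -0. ] w 0.0388 q [ 0.21  0.57 -0.02  0.99  0.    1.78]
x [ 1.    -0.002  0.003] y [ 0.003  0.001 -1.   ] z [0.002 1.    0.001]
tool shift [-0.1631  0.0024 -0.2962]
```

View pics/s12.png

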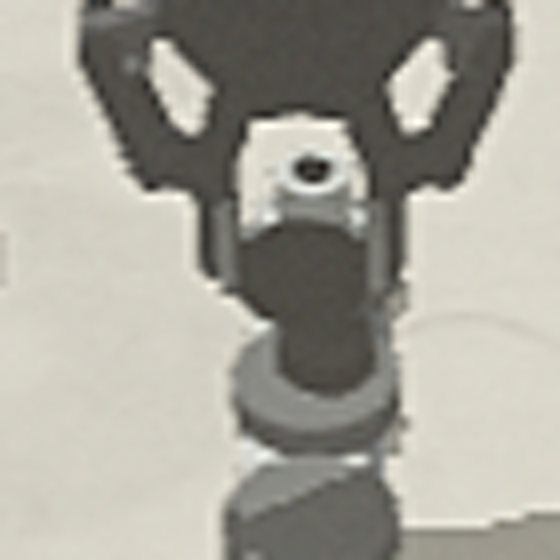

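```bash
python3 -m creep '[[-0.007,0,-0.013,0,0,0,0.03],[-0.014,0,-0.026,0,0,0,0.03],[-0.019,0,-0.034,0,0,0,0.03],[-0.019,0,-0.035,0,0,0,0.03],[-0.019,0,-0.035,0,0,0,0.03],[-0.019,0,-0.035,0,0,0,0.03],[-0.019,0,-0.034,0,0,0,0.03],[-0.019,0,-0.034,0,0,0,0.03],[-0.016,0,-0.028,0,0,0,0.03],[-0.01,0,-0.016,0,0,0,0.03]]' 30 >/dev/null
python3 st.py .437 -.0925 .06
```

```text
t 13.85 p [ 0.4354 -0.0885  0.1201] F [-0.3 -0.2 -0.7] w 0.039 q [-0.36  0.24 -0.54  0.79 -0.    1.21]
x [ 1.    -0.004 -0.002] y [-0.002  0.    -1.   ] z [0.004 1.    0.   ]
tool shift [ 0.0018  0.0601 -0.004 ]
```

```bash
python3 -m creep '[[0,0.01,-0.003,0,0,0,0.03],[0,0.015,-0.002,0,0,0,0.03],[0,0.018,0,0,0,0,0.03],[0,0.016,0,0,0,0,0.03],[0,0.012,0,0,0,0,0.03],[0,0.008,0,0,0,0,0.03],[0,0.004,0,0,0,0,0.03],[0,0.002,0,0,0,0,0.03],[0,0,0,0,0,0,0.03],[0,0,0,0,0,0,0.03]]' 30 >/dev/null
python3 st.py .437 -.0925 .029
python3 - <<'E'
from m import *
save(robot.read_camera("side"),"s13.png",(240,145,310,215),8);
E
```

```text
t 14.68 p [ 0.4382 -0.0916  0.0365] F [ 0.6 -0.3 -0.5] w 0.0389 q [-0.37  0.37 -0.64  0.57  0.    1.2 ]
x [ 1.    -0.002  0.001] y [ 0.001 -0.    -1.   ] z [ 0.002  1.    -0.   ]
tool shift [-0.0012  0.0075 -0.0009]
```

View pics/s13.png

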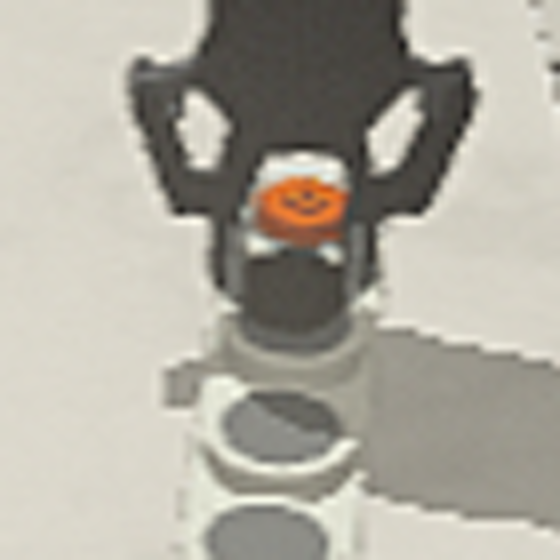

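```bash
python3 -m creep '[[-0.0012,0.003,-0.001,0,0,0,0.03],[0,0.0025,0,0,0,0,0.03],[0,0.0015,0,0,0,0,0.03],[0,0.001,0,0,0,0,0.03],[0,0,0,0,0,0,0.03],[0,0,0,0,0,0,0.06],[0,0,0,0,0,0,0.06],[0,0,0,0,0,0,0.06],[0,0,0,0,0,0,0.06],[0,-0.005,0,0,0,0,0.06]]' 30 >/dev/null
python3 st.py .5955 .1275 .12
```

```text
t 15.57 p [ 0.4362 -0.0923  0.0327] F [-0.6 -0.1  0.1] w 0.0603 q [-0.37  0.37 -0.64  0.56 -0.    1.2 ]
x [ 1.    -0.002 -0.001] y [-0.001  0.    -1.   ] z [0.002 1.    0.   ]
tool shift [ 0.1588 -0.0874  0.2202]
```

```bash
python3 -m creep '[[0,-0.015,0,0,0,0,0.06],[0,-0.025,0,0,0,0,0.06],[0,-0.025,0,0,0,0,0.06],[0.01,-0.015,0.015,0,0,0,0.06],[0.02,-0.008,0.027,0,0,0,0.06],[0.025,0,0.033,0,0,0,0.06],[0.025,0,0.033,0,0,0,0.06],[0.025,0,0.033,0,0,0,0.06],[0.025,0,0.033,0,0,0,0.06],[0.014,0,0.022,0,0,0,0.06]]' 30 >/dev/null
python3 st.py .5955 .1275 .045; python3 chk.py b
```

```text
t 16.4 p [0.5833 0.1063 0.1216] F [-0.2 -1.3 -0.6] w 0.0598 q [ 0.06  0.49 -0.14  0.93  0.    1.63]
x [ 1.    -0.001  0.002] y [ 0.002  0.001 -1.   ] z [0.001 1.    0.001]
tool shift [0.0121 0.0766 0.0212]
top org [309.36 212.67] [305, 208, 10, 10, 58] [ 0.4277 -0.1655  0.034 ]
top dark [239.77 217.73] [238, 204, 5, 26, 56] [0.4052 0.0645 0.038 ]
top dark [284.76 207.76] [282, 204, 10, 11, 21] [ 0.4418 -0.0835  0.038 ]
side org [277.58 170.88] [272, 167, 12, 9, 77] [ 0.4298 -0.1553  0.034 ]
side dark [276.54 183.64] [271, 178, 12, 11, 69] [ 0.4392 -0.0764  0.038 ]
```

View pics/bt.png

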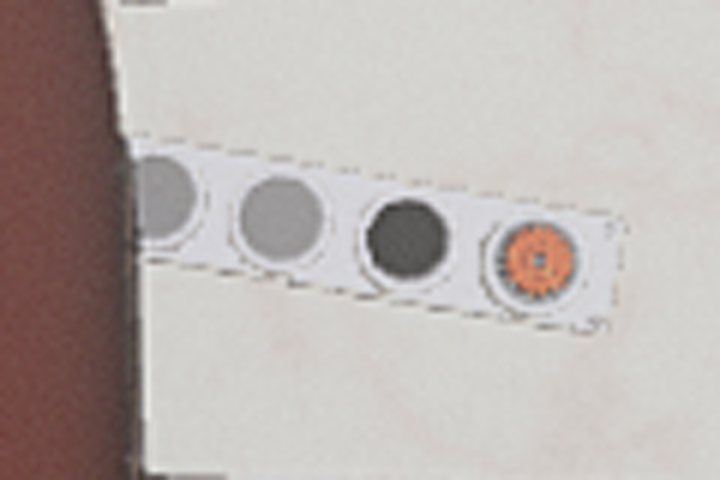

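View pics/bs.png

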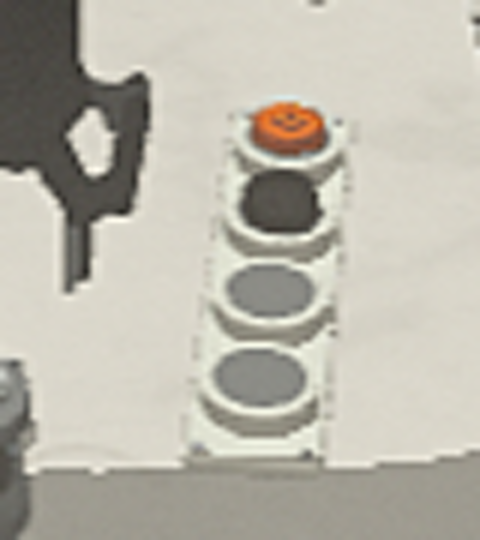

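```bash
python3 -m creep '[[0.006,0.004,0.01,0,0,0,0.06],[0.006,0.012,0.008,0,0,0,0.06],[0,0.016,0.003,0,0,0,0.06],[0,0.018,0,0,0,0,0.06],[0,0.016,0,0,0,0,0.06],[0,0.012,0,0,0,0,0.06],[0,0.008,0,0,0,0,0.06],[0,0.004,0,0,0,0,0.06],[0,0,0,0,0,0,0.06],[0,0,0,0,0,0,0.06]]' 30 >/dev/null
python3 st.py .5955 .1275 .027
python3 - <<'E'
from m import *
save(robot.read_camera("side"),"s14.png",(190,185,260,255),8);
E
```

```text
t 17.33 p [0.5934 0.124  0.0313] F [ 0.9 -1.1 -0.1] w 0.0598 q [ 0.09  0.61 -0.2   0.75  0.    1.66]
x [ 1.    -0.002  0.   ] y [ 0.  0. -1.] z [0.002 1.    0.   ]
tool shift [0.0021 0.0043 0.0035]
```

View pics/s14.png

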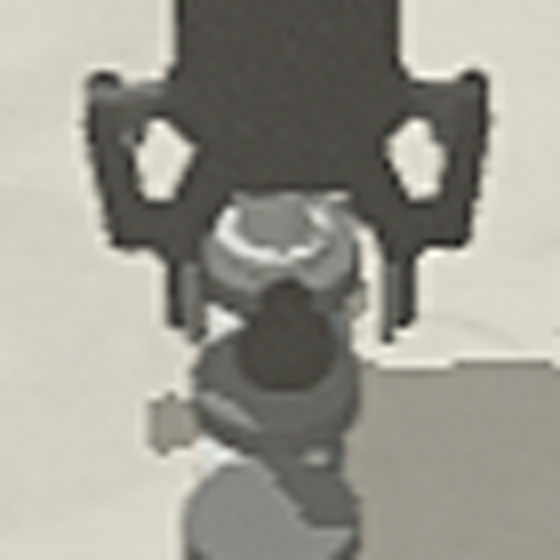

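```bash
python3 -m creep '[[0.002,0.001,0.002,0,0,0,0.06],[0,0.002,0.0015,0,0,0,0.06],[0,0.001,0,0,0,0,0.06],[0,0,0,0,0,0,0.06],[0,0,0,0,0,0,0.025],[0,0,0,0,0,0,0.025],[0,0,0,0,0,0,0.025],[0,0,0,0,0,0,0.025],[0,0,0,0,0,0,0.025],[0,0,0,0,0,0,0.025]]' 30 >/dev/null
python3 st.py .5955 .1275 .12
python3 -m creep '[[0,0,0,0,0,0,0.025],[0,-0.003,0,0,0,0,0.025],[0,-0.006,0,0,0,0,0.025],[0,-0.01,0,0,0,0,0.025],[0,-0.015,0,0,0,0,0.025],[0,-0.02,0,0,0,0,0.025],[0,-0.02,0,0,0,0,0.025],[0,-0.02,0,0,0,0,0.025],[0,-0.005,0,0,0,0,0.025],[0,0,0,0,0,0,0.025]]' 30 >/dev/null
python3 st.py .4473 -.0212 .12
python3 - <<'E'
from m import *
save(robot.read_camera("side"),"s15.png",(190,165,260,235),8);
E
```

```text
t 18.22 p [0.5952 0.1276 0.0274] F [-1.7 -0.8  6.8] w 0.0324 q [ 0.09  0.62 -0.2   0.75 -0.    1.66]
x [ 1.    -0.002  0.   ] y [ 0.  0. -1.] z [0.002 1.    0.   ]
tool shift [ 0.0003 -0.0926 -0.0001]
t 19.05 p [0.5965 0.1278 0.1283] F [ 0.4 -1.1 -0.8] w 0.0325 q [ 0.09  0.52 -0.08  0.96  0.    1.66]
x [ 1.    -0.002  0.004] y [ 0.004  0.    -1.   ] z [0.002 1.    0.   ]
tool shift [-0.149   0.0076 -0.1493]
```

View pics/s15.png

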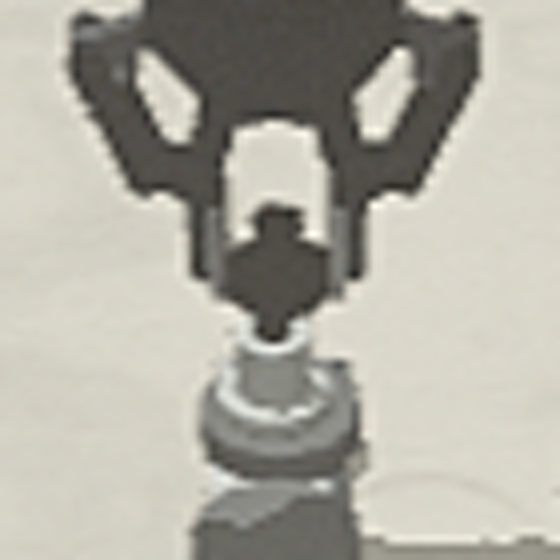

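```bash
python3 -m creep '[[-0.008,0,-0.008,0,0,0,0.025],[-0.015,0,-0.015,0,0,0,0.025],[-0.02,0,-0.02,0,0,0,0.025],[-0.022,0,-0.022,0,0,0,0.025],[-0.022,0,-0.022,0,0,0,0.025],[-0.022,0,-0.022,0,0,0,0.025],[-0.02,0,-0.02,0,0,0,0.025],[-0.013,0.005,-0.013,0,0,0,0.025],[-0.006,0.01,-0.006,0,0,0,0.025],[0,0.015,0,0,0,0,0.025]]' 30 >/dev/null
python3 st.py .4473 -.0212 .04
python3 -m creep '[[0,0.015,0,0,0,0,0.025],[0,0.014,0,0,0,0,0.025],[0,0.012,0,0,0,0,0.025],[0,0.01,0,0,0,0,0.025],[0,0.005,0,0,0,0,0.025],[0,0.002,0,0,0,0,0.025],[0,0,0,0,0,0,0.025],[0,0,0,0,0,0,0.025],[0,0,0,0,0,0,0.025],[0,0,0,0,0,0,0.025]]' 30 >/dev/null
python3 st.py .4473 -.0212 .0285
python3 - <<'E'
from m import *
save(robot.read_camera("side"),"s16.png",(240,160,310,230),8);
E
```

```text
t 19.93 p [ 0.4453 -0.0211  0.0956] F [-0.1  1.  -0.4] w 0.0326 q [-0.21  0.28 -0.57  0.72 -0.    1.36]
x [ 1.    -0.004 -0.001] y [-0.001 -0.    -1.   ] z [ 0.004  1.    -0.   ]
tool shift [ 0.0021  0.0556 -0.    ]
t 20.77 p [ 0.4473 -0.0201  0.0385] F [-0.8 -0.7 -1. ] w 0.0324 q [-0.21  0.37 -0.63  0.57 -0.    1.36]
x [ 1.    -0.002  0.001] y [ 0.001 -0.    -1.   ] z [ 0.002  1.    -0.   ]
tool shift [ 0.      0.01   -0.0011]
```

View pics/s16.png

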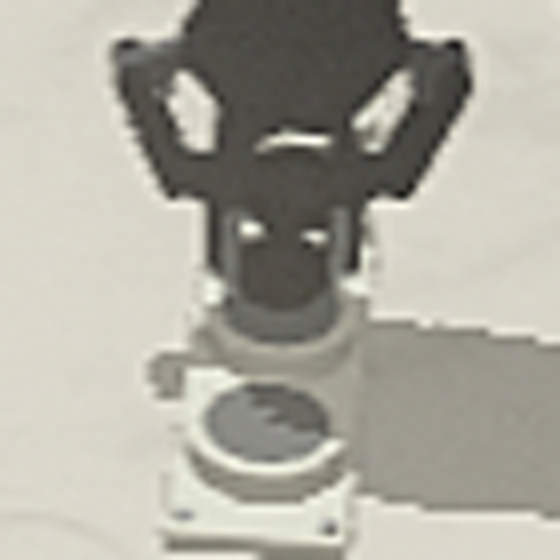

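```bash
python3 -m creep '[[0,0.003,-0.001,0,0,0,0.025],[0,0.003,0,0,0,0,0.025],[0,0.0025,0,0,0,0,0.025],[0,0.0015,0,0,0,0,0.025],[0,0.0008,0,0,0,0,0.025],[0,0,0,0,0,0,0.025],[0,0,0,0,0,0,0.025],[0,0,0,0,0,0,0.055],[0,0,0,0,0,0,0.055],[0,0,0,0,0,0,0.055]]' 30 >/dev/null
python3 st.py .4473 -.0212 .0285
python3 -m creep '[[0,0,0,0,0,0,0.055],[0,-0.005,0,0,0,0,0.055],[0,-0.01,0,0,0,0,0.055],[0,-0.015,0,0,0,0,0.055],[0,-0.02,0,0,0,0,0.055],[0,-0.02,0,0,0,0,0.055],[0,-0.02,0,0,0,0,0.055],[0.005,-0.01,0.005,0,0,0,0.055],[0.01,0,0.008,0,0,0,0.055],[0.02,0,0.01,0,0,0,0.055]]' 30 >/dev/null
python3 st.py .6025 .0605 .12
```

```text
t 21.65 p [ 0.4469 -0.0211  0.0272] F [0.  0.4 0. ] w 0.0551 q [-0.21  0.39 -0.64  0.54  0.    1.36]
x [ 1.    -0.002  0.   ] y [ 0.  0. -1.] z [0.002 1.    0.   ]
tool shift [ 0.0004 -0.0013 -0.0001]
t 22.48 p [0.4817 0.0022 0.1279] F [ 0.3 -0.2 -0.3] w 0.055 q [-0.15  0.3  -0.44  0.84 -0.    1.43]
x [ 1.    -0.003  0.   ] y [ 0. -0. -1.] z [ 0.003  1.    -0.   ]
tool shift [0.1206 0.0079 0.0586]
```

```bash
python3 -m creep '[[0.02,0,0.01,0,0,0,0.055],[0.022,0,0.011,0,0,0,0.055],[0.022,0,0.011,0,0,0,0.055],[0.022,0,0.011,0,0,0,0.055],[0.018,0,0.008,0,0,0,0.055],[0.012,0,0.006,0,0,0,0.055],[0.0035,0,0.001,0,0,0,0.055],[0,0.005,0,0,0,0,0.055],[0,0.01,0,0,0,0,0.055],[0,0.01,0,0,0,0,0.055]]' 30 >/dev/null
python3 st.py .6025 .0605 .038;python3 chk.py c
python3 - <<'E'
from m import *
save(robot.read_camera("side"),"s17.png",(190,165,260,235),8);
E
```

```text
t 23.32 p [0.6006 0.0594 0.1011] F [ 0.5 -0.3 -0.5] w 0.0551 q [-0.02  0.53 -0.13  0.9  -0.    1.55]
x [ 1.    -0.002 -0.001] y [-0.001 -0.    -1.   ] z [ 0.002  1.    -0.   ]
tool shift [0.0019 0.0631 0.0011]
top org [309.3 212.8] [305, 208, 10, 11, 64] [ 0.4273 -0.1653  0.034 ]
top dark [259.59 213.41] [258, 193, 3, 37, 61] [ 0.4211 -0.0007  0.038 ]
top dark [266.04 205.87] [262, 201, 9, 10, 71] [ 0.4465 -0.0214  0.038 ]
top dark [285.62 208.98] [281, 204, 12, 12, 47] [ 0.4378 -0.0864  0.038 ]
side org [277.61 170.86] [272, 167, 12, 9, 76] [ 0.4297 -0.1555  0.034 ]
side dark [275.82 189.5 ] [270, 178, 13, 24, 117] [ 0.4437 -0.0448  0.038 ]
```

View pics/ct.png

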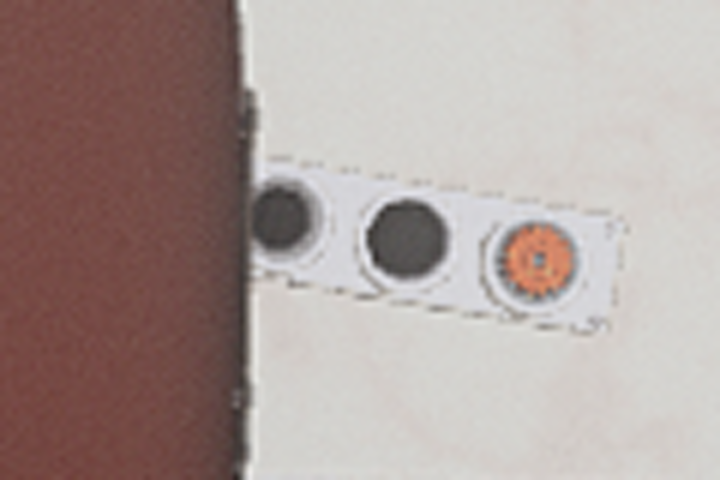

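View pics/cs.png

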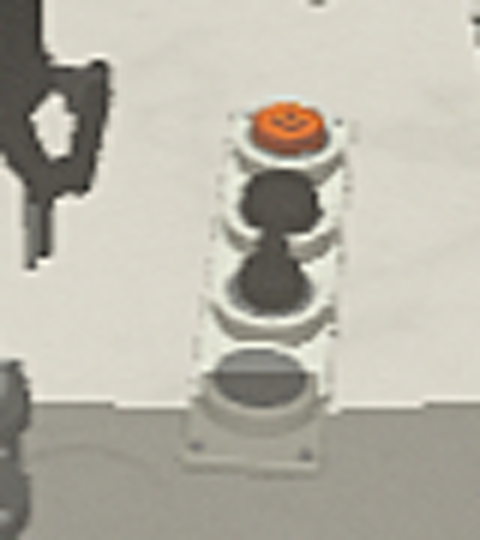

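View pics/s17.png

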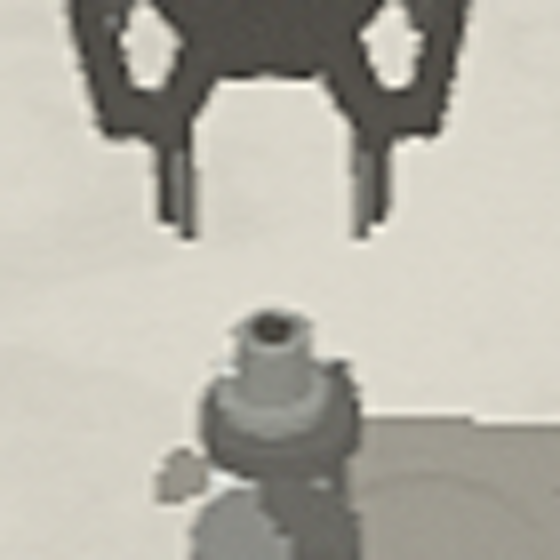

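```bash
python3 -m creep '[[0.001,0.01,0.001,0,0,0,0.055],[0.0005,0.012,0,0,0,0,0.055],[0,0.012,0,0,0,0,0.055],[0,0.012,0,0,0,0,0.055],[0,0.009,0,0,0,0,0.055],[0,0.005,0,0,0,0,0.055],[0,0.002,0,0,0,0,0.055],[0,0,0,0,0,0,0.055],[0,0,0,0,0,0,0.055],[0,0,0,0,0,0,0.055]]' 30 >/dev/null
python3 st.py .6025 .0605 .038
python3 - <<'E'
from m import *
save(robot.read_camera("side"),"s18.png",(190,165,260,235),8);
E
```

```text
t 24.3 p [0.6035 0.0607 0.0409] F [-0.2  0.1 -0. ] w 0.0549 q [-0.02  0.6  -0.19  0.77  0.    1.55]
x [ 1.    -0.002  0.001] y [ 0.001 -0.    -1.   ] z [ 0.002  1.    -0.   ]
tool shift [-0.001   0.0029 -0.0002]
```

View pics/s18.png

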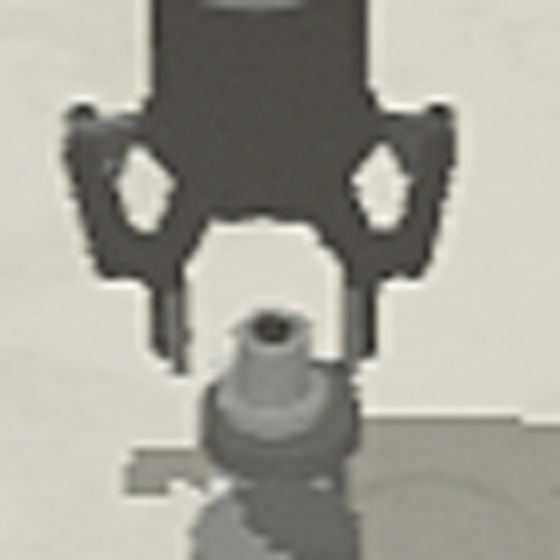

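```bash
python3 -m creep '[[-0.0015,0.0015,0,0,0,0,0.055],[0,0.001,0,0,0,0,0.055],[0,0,0,0,0,0,0.055],[0,0,0,0,0,0,0.02],[0,0,0,0,0,0,0.02],[0,0,0,0,0,0,0.02],[0,0,0,0,0,0,0.02],[0,0,0,0,0,0,0.02],[0,0,0,0,0,0,0.02],[0,0,0,0,0,0,0.02]]' 40 >/dev/null
python3 st.py .6025 .0605 .12
python3 -m creep '[[0,0,0,0,0,0,0.02],[0,-0.003,0,0,0,0,0.02],[0,-0.006,0,0,0,0,0.02],[0,-0.01,0,0,0,0,0.02],[0,-0.015,0,0,0,0,0.02],[0,-0.02,0,0,0,0,0.02],[0,-0.02,0,0,0,0,0.02],[0,-0.01,0,0,0,0,0.02],[0,-0.003,0,0,0,0,0.02],[0,0,0,0,0,0,0.02]]' 40 >/dev/null
python3 st.py .4575 .0501 .12
python3 - <<'E'
from m import *
save(robot.read_camera("side"),"s19.png",(190,165,260,235),8);
E
```

```text
t 25.18 p [0.6017 0.0606 0.038 ] F [-0.6  0.5  4.1] w 0.0258 q [-0.02  0.6  -0.2   0.77 -0.    1.55]
x [ 1.    -0.002  0.   ] y [ 0. -0. -1.] z [ 0.002  1.    -0.   ]
tool shift [ 0.0008 -0.082  -0.0001]
t 26.02 p [0.602  0.0606 0.1256] F [ 0.6 -0.3 -1.2] w 0.0261 q [-0.02  0.51 -0.1   0.96  0.    1.55]
x [ 1.    -0.002  0.002] y [ 0.002 -0.    -1.   ] z [ 0.002  1.    -0.   ]
tool shift [-0.1445  0.0054 -0.0108]
```

View pics/s19.png

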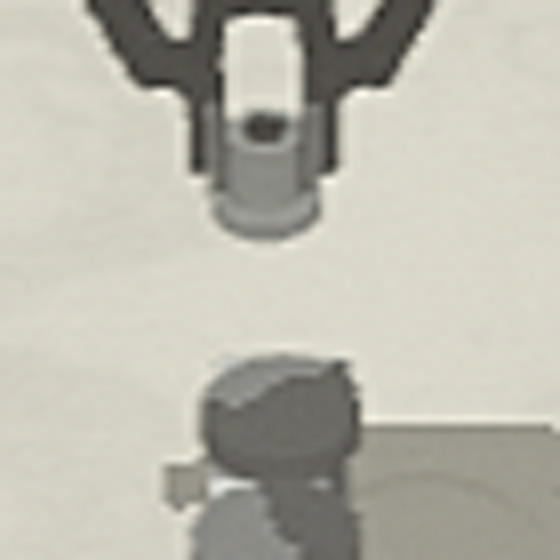

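Bush held upright. Carry it to seat A.

```bash
python3 -m creep '[[-0.008,0,-0.001,0,0,0,0.02],[-0.015,0,-0.001,0,0,0,0.02],[-0.02,0,-0.002,0,0,0,0.02],[-0.022,0,-0.002,0,0,0,0.02],[-0.022,0,-0.002,0,0,0,0.02],[-0.022,0,-0.002,0,0,0,0.02],[-0.018,0,-0.001,0,0,0,0.02],[-0.012,0.004,0,0,0,0,0.02],[-0.0045,0.01,0,0,0,0,0.02],[0,0.015,0,0,0,0,0.02]]' 40 >/dev/null
python3 -m creep '[[0,0.015,0,0,0,0,0.02],[0,0.012,0,0,0,0,0.02],[0,0.01,0,0,0,0,0.02],[0,0.006,0,0,0,0,0.02],[0,0.003,0,0,0,0,0.02],[0,0,0,0,0,0,0.02],[0,0,0,0,0,0,0.02],[0,0,0,0,0,0,0.02],[0,0,0,0,0,0,0.02],[0,0,0,0,0,0,0.02]]' 40 >/dev/null
python3 st.py .4575 .0501 .039
python3 - <<'E'
from m import *
save(robot.read_camera("side"),"s20.png",(240,170,310,240),8);
E
```

```text
t 27.73 p [0.4584 0.0499 0.0502] F [-0.5 -0.4 -1.3] w 0.0259 q [-0.05  0.37 -0.59  0.62  0.    1.52]
x [ 1.    -0.002  0.001] y [ 0.001 -0.    -1.   ] z [0.002 1.    0.   ]
tool shift [-0.0009  0.0112  0.0002]
```

View pics/s20.png

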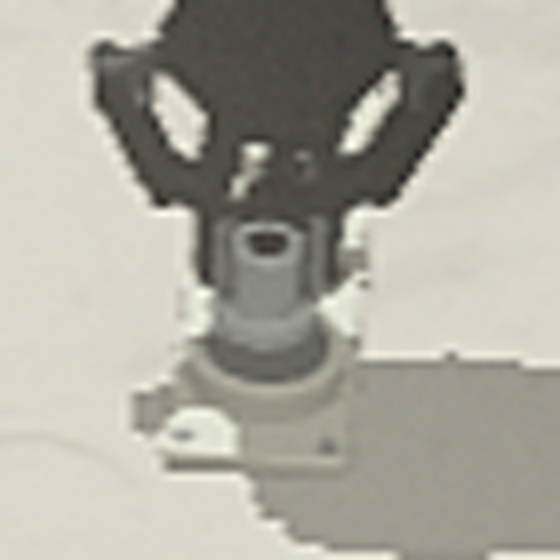

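```bash
python3 -m creep '[[-0.001,0.003,0,0,0,0,0.02],[0,0.003,0,0,0,0,0.02],[0,0.0025,0,0,0,0,0.02],[0,0.0015,0,0,0,0,0.02],[0,0.001,0,0,0,0,0.02],[0,0.0007,0,0,0,0,0.02],[0,0,0,0,0,0,0.02],[0,0,0,0,0,0,0.055],[0,0,0,0,0,0,0.055],[0,0,0,0,0,0,0.055]]' 40 >/dev/null
python3 st.py .4575 .0501 .1
python3 -m creep '[[0,0,0,0,0,0,0.055],[0,-0.005,0,0,0,0,0.055],[0,-0.01,0,0,0,0,0.055],[0,-0.015,0,0,0,0,0.055],[0,-0.02,0,0,0,0,0.055],[0,-0.025,0,0,0,0,0.055],[0,-0.025,0,0,0,0,0.055],[0,-0.02,0.01,0,0,0,0.055],[0,-0.01,0.025,0,0,0,0.055],[0,0,0.035,0,0,0,0.055]]' 40 >/dev/null
python3 -m creep '[[-0.02,0,0.035,0,0,0,0.055],[-0.02,0,0.035,0,0,0,0.055],[-0.02,0,0.035,0,0,0,0.055],[-0.02,0,0.035,0,0,0,0.055],[-0.02,0,0.035,0,0,0,0.055],[-0.02,0,0.035,0,0,0,0.055],[0,0,0.03,0,0,0,0.055],[0,0,0.02,0,0,0,0.055],[0,0,0.01,0,0,0,0.055],[0,0,0,0,0,0,0.055]]' 40 >/dev/null
python3 st.py; python3 chk.py d
python3 - <<'E'
from m import *
save(robot.read_camera("top"),"t21.png");save(robot.read_camera("side"),"s21.png")
E
```

```text
t 28.62 p [0.4571 0.0499 0.0382] F [ 0.5  0.5 -0.6] w 0.0553 q [-0.05  0.39 -0.6   0.58  0.    1.52]
x [ 1.    -0.002  0.   ] y [ 0.  0. -1.] z [0.002 1.    0.   ]
tool shift [ 0.0004 -0.0618  0.0002]
t 30.28 p [0.3376 0.3917 0.1682] F [-1.1 -1.4 -0.3] w 0.055 q [ 0.72  0.32 -0.28  0.96  0.    2.29]
x [ 1. -0.  0.] y [ 0.  0. -1.] z [0. 1. 0.]
top org [309.39 212.84] [305, 208, 10, 11, 70] [ 0.4271 -0.1656  0.034 ]
top dark [265.94 205.9 ] [261, 201, 10, 10, 71] [ 0.4464 -0.0211  0.038 ]
top dark [287.18 209.36] [281, 204, 13, 12, 122] [ 0.4367 -0.0916  0.038 ]
side org [277.67 170.77] [272, 167, 12, 9, 69] [ 0.4295 -0.156   0.034 ]
```

View pics/dt.png

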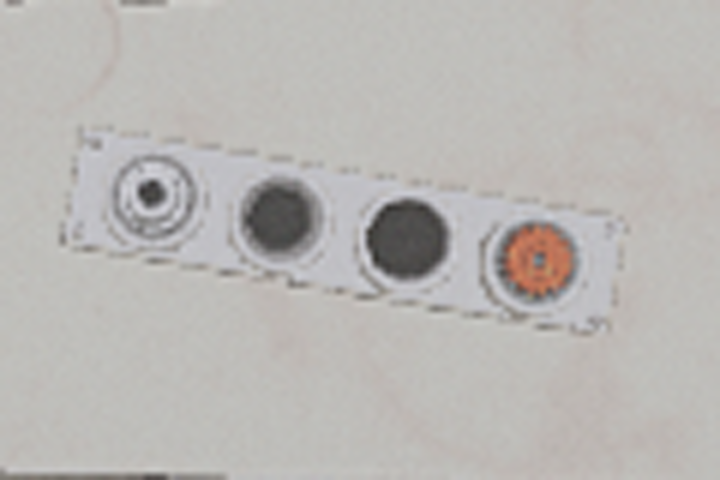

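View pics/ds.png

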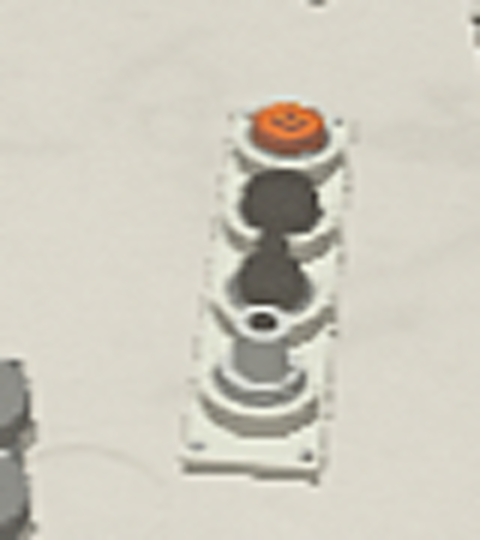

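View pics/t21.png

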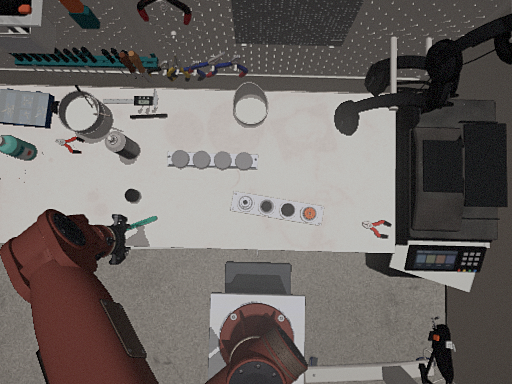

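```bash
python3 -c "
from rig import robot
print(robot.sign_off())"
```

```text
the job is handed in; nothing more can be done
None
```

I moved all four parts to the rack in reverse order and handed the job in at about 30 s on the robot's clock. From left to right the rack now holds the bush, clamp knob, cap and gear. Each stands the same way up as it did on the rail.

**Centring:** in the last top view the gear, cap and knob sit within about 2 mm of their seat-disc centres. I checked the bush by eye only, and its flange sits concentric with its seat. The side camera reads about 2–3 mm different from the top camera in y, within what I expected from calibration. The larger y offset it shows for the gear I put down to the gear's visible side wall.

**Bystanders and contact:** the jar and cutters are where they were at the start in the last top view. The largest contact force I read at the end of a move was about 7 N, and the gripper was parked clear of everything. No check failed.

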